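Snap the flushing coupler onto the tilted nipple and hold the valve open

TASK

Flush the dissolution tester's sampling line: pick up the steel coupler standing on the bench and press it squarely onto the tilted nipple of the valve block, past its snap, until its mouth is fully home against the collar and the valve pin is pushed in. Finish while still holding the coupler pressed fully home against the valve's spring: do not let go, since the spring pushes it back as soon as you ease off. Leave the white jar, the amber bottle and the small blanking plug standing where they are.

Things in the scene. Friction and masses are not known exactly. Their poses are not given: they have to be found in the camera images.
- coupler_center (a point): Centre, half-way up, of the loose round stainless coupler, 95 mm tall, standing mouth down on the bench. z axis along it, away from the mouth (up as it stands). Lower body 40 mm diameter, 40 mm high: its flat shoulder is 7.5 mm below this point. Above it a plain round neck, 24 mm diameter, 55 mm long, to grip; fingertips may also push on the shoulder. 0.17 to 0.33 kg
- coupler_mouth (a point): Centre of the coupler's mouth, on its axis, 47.5 mm below coupler_center (same axes). The mouth has a conical lead-in, 26 mm wide, narrowing to the 15.8 mm bore within 5 mm. The bore is 35 mm deep
- coupler: The whole coupler; its origin is at the centre of its mouth, same axes as coupler_center
- nipple: Fixed steel nipple, 14 mm diameter, 32 mm long, tapered nose. Origin: centre of the flat collar face (34 mm diameter, 62 mm above the bench) it stands on; z along the nipple, outward and up, leaning 25 degrees from vertical towards the robot's side (within 0.5 rad of yaw); y is level. Fully home, the coupler's mouth lies on the collar face and its z lies along the nipple's z
- snap (a point): Point on the nipple's axis 20 mm above the collar, level with its two sprung balls, which stand about 3 mm out of its sides along +y and -y and make the snap. The coupler meets them with its mouth about 18 mm above the collar and has snapped at about 6 mm above it. Getting past the balls takes about 10 N, holding it fully home about 9 N
- block: Fixed aluminium valve block that carries the collar and nipple, 100 x 90 x 28 mm, origin under it; nipple leans towards its -x. Nothing else stands within 70 mm of the nipple
- valve (a joint): How far the 6 mm spring pin in the nipple's nose is pushed in, m: 0 when free, its tip then 46 mm above the collar along the nipple; the coupler meets it with the mouth 11 mm above the collar; 0.011 fully home. Spring 3 N at first, 9 N fully home; if let go it lifts the coupler about 6 to 7 mm off the collar
- jar_center (a point): Centre of a white plastic jar, 54 mm diameter, 70 mm tall: leave it alone
- flask_center (a point): Centre of an amber glass bottle, 44 mm diameter, 85 mm tall: leave it alone
- plug_center (a point): Centre of a small steel blanking plug, 38 mm diameter, 34 mm tall, with a narrow knob on top: leave it alone
Mind the look-alikes: they are no part of the job. Leave any turquoise look-alike of the part that bears flask_center alone. Leave any red look-alike of the part that bears jar_center alone.

How it is judged:
On the way, in this order (a step that is already met when the one before it is completed fails the run):
1. the coupler is held in the fingers with its mouth more than 40 mm above the bench (height (world z) of coupler_mouth above 0.04 m and contact force between coupler and the fingers above 1 N), for 0.2 s.
2. the coupler has snapped squarely onto the nipple: mouth within 6 mm of the collar (angle between the z axis of coupler_mouth and the z axis of nipple, either way round below 0.12 rad and x of coupler_mouth in the frame of nipple between -0.004 and 0.004 m and y of coupler_mouth in the frame of nipple between -0.004 and 0.004 m and z of coupler_mouth in the frame of nipple below 0.006 m), for 0.1 s.
At the end, for the whole second after the job is handed in: Coupler held fully home: mouth within 3 mm of the collar along the nipple and 4 mm of its axis, square within 0.12 rad, valve pin in by over 7.5 mm, fingers bearing on the coupler with over 2 N; jar, bottle and plug upright (0.3 rad) within 30 mm of their places (angle between the z axis of coupler_mouth and the z axis of nipple, either way round below 0.12 rad and x of coupler_mouth in the frame of nipple between -0.004 and 0.004 m and y of coupler_mouth in the frame of nipple between -0.004 and 0.004 m and z of coupler_mouth in the frame of nipple below 0.003 m and value of joint valve above 0.0075 m and contact force between coupler and the fingers above 2 N and distance of each of jar_center, flask_center, plug_center from where it was at the start of the episode below 0.03 m and angle between each of jar_center, flask_center, plug_center's own z axis and vertical below 0.3 rad); the arm keeps its last pose, push and grip.
It fails at once if the white jar is knocked over or pushed away (distance of jar_center from where it was at the start of the episode above 0.05 m or angle between jar_center's own z axis and vertical above 0.6 rad).
It fails at once if the amber bottle is knocked over or pushed away (distance of flask_center from where it was at the start of the episode above 0.05 m or angle between flask_center's own z axis and vertical above 0.6 rad).
It fails at once if the blanking plug is knocked over or pushed away (distance of plug_center from where it was at the start of the episode above 0.05 m or angle between plug_center's own z axis and vertical above 0.6 rad).
It also fails if it takes over 38 s, if anything falls off the work surface, if the arm or the gripper's body presses on something with over 40 N, if the wrist force passes 120 N, or if a joint passes its speed limit or range.

ROBOT

A 6-joint arm with a two-finger parallel gripper is mounted at the origin on the work surface. World frame = base frame: x ahead of the robot, y to its left, z up, the work surface at z = 0. Lengths are in m, angles in rad, forces in N, time in s.
With the tool pointing down it reaches from about 0.25 to 0.725 m from the base axis. Payload 4 kg.
Tool frame: the origin (TCP) lies on the centre line of the jaws, within the pads' length; the fingertips stand 17 mm ahead of it and the grasp point (between the pads) lies 2 mm behind it; z points along the fingers, y is the line along which they close (so a half turn about z gives the same grasp; the last joint's range is limited). The gripper opens to 85 mm and grips with 20 to 120 N. Pads are 22 mm wide; open, the fingers measure 114 mm over their backs; the gripper's body (76 mm by 85 mm) begins 54 mm behind the grasp point. The pads swing forward as they close: fully open they stand 13 mm farther back than shut.
Start: joints at [-1.232, 0.241, 0.005, 1.335, 0, 1.571], TCP at [0.166, -0.472, 0.219] pointing down, gripper open.
Joint ranges: [-2.72, 2.72], [-1.05, 1.87], [-1.09, 1.28], [-1.99, 2.15], [-1.42, 1.44], [-3.14, 3.14]. Speed limits (rad/s): [2.79, 2.79, 3.14, 3.14, 3.14, 3.14].

INTERFACE

Orientations are given as a unit quaternion [x, y, z, w].
In Python, from workcell import bot, camera, get_calibration gives the robot as it stands.
- The arm moves only by the tool apply_moves, never from a script. Its argument "steps" is a list of rows, each a list of 3 entries, a list of its own where there are three numbers: the shift along the tool's x, y, z as a fraction of full scale, then the turn, a rotation vector about the tool's x, y, z as a fraction of full scale, then the opening, from 0 (shut) to 1 (fully open). A call has exactly 8 rows; each row shifts and turns the commanded pose from where the row before left it, along the tool's axes as they then stand; what a row does not reach is not made up. Full scale, the value 1, is 20 cm for a shift and pi rad for a turn. A row lasts 1/12 s, in which the tool goes at most 41.7 mm and 7.16 degrees, less where a joint would pass 70% of its speed; a pose out of reach is approached as far as the arm can. A call with a number of a shift or a turn outside -1 to 1 is refused whole. A call with a gripper value outside its range is refused whole. The fingers move at their own pace and stop on an object; the grip force is fixed at half the most. Time passes only in rows, so rows that do not move let the fingers close, or fill a call up. It gives the time, the measured TCP pose, the force, the opening and the grip force at its end, in the units of the state.
- bot.get_obs(): the state, without advancing time (a new reading comes with each control period).
- camera(name): name is "side" or "top"; returns (picture, depth): 400x640x3 uint8, red, green, blue; 400x640 float32, m along the optical axis (not along the pixel's ray), 0 where there is no reading.
- get_calibration(name): a dict with "fov_y" (degrees; the focal length in pixels is half the picture's height over the tangent of half this angle, whatever the lens; pixels are square), "cx", "cy" (the principal point, pixels), "rvec" (rotation vector, rad) and "tvec" (3), from world to camera coordinates, as OpenCV has them. Camera axes: x right, y down, z forward; pixel columns grow to the right and rows downward; lengths in m; the calibration is good to about 2 mm. A picture is of the moment at which its call begins. get_calibration takes no time and is no camera call.
- bot.job_done(): hands the job in; it is judged then, once.
The state is a dict: "clock": time; "joint_pos": joint angles; "joint_vel": joint speeds; "tau": joint torques, N m; "eef_pos": TCP position; "tool_rot": TCP orientation; "ft_force": force on the tool from outside, world axes, zero at the start; "ft_torque": the same for the moment, N m; "grip_width": finger opening in m; "grasp_force": force on a finger pad.
Only numpy, scipy, OpenCV 4.12 (cv2) and the standard library are available. Lean on these libraries where they do the work, as an engineer would, in place of code of your own. Each camera call takes 0.05 s, during which the arm holds its last target. There are 200 camera calls.

## Working session

There is one attempt and no reset: what is moved stays moved. The work goes in short steps, Python scripts to look and compute and a tool call to move; the robot and the scene stay as the last step left them, time stands still between calls to the robot, and variables do not carry over. Pictures are saved under pics/ and viewed, at most 10 in all, crops included, and the job is handed in when it is done.

Besides the shell and the picture viewer there is one more tool, called after ">>>" as name(argument=value, ...), one argument or row to a line, values as JSON. apply_moves: Moves the arm, as the interface text tells. Its arguments: {"type":"object","properties":{"steps":{"type":"array"}},"required":["steps"]}

```bash
mkdir -p pics; cat > h.py <<'E'
import numpy as np, cv2
from scipy.spatial.transform import Rotation as R
from workcell import bot, camera, get_calibration
def cal(n):
    c=get_calibration(n); f=200/np.tan(np.radians(c["fov_y"])/2)
    Rm=R.from_rotvec(c["rvec"]).as_matrix(); return f,c["cx"],c["cy"],Rm,np.array(c["tvec"])
def pts(n,d):
    f,cx,cy,Rm,t=cal(n); v,u=np.mgrid[:400,:640]
    P=np.stack([(u-cx)/f*d,(v-cy)/f*d,d],-1)
    return (P-t)@Rm
def ray(n,u,v,z):
    f,cx,cy,Rm,t=cal(n); o=-Rm.T@t; r=Rm.T@np.array([(u-cx)/f,(v-cy)/f,1]); return o+r*(z-o[2])/r[2]
def proj(n,p):
    f,cx,cy,Rm,t=cal(n); q=Rm@np.asarray(p)+t; return q[0]/q[2]*f+cx,q[1]/q[2]*f+cy
E
python3 - <<'E'
from h import *
for n in("top","side"):
    im,d=camera(n); cv2.imwrite(f"pics/{n}0.png",im[:,:,::-1]); np.save(n+"0.npy",d)
    f,cx,cy,Rm,t=cal(n); print(n,f,cx,cy,-Rm.T@t,Rm[2],(d>0).mean())
print(bot.get_obs())
E
```

```text
top 404.47665147593136 319.3813883488146 195.19149348569073 [ 0.38369731 -0.03618274  0.98466228] [ 0.20779947  0.01672199 -0.97802851] 0.99601953125
side 499.0721030986821 316.9514550706326 205.68347283435133 [0.15191579 0.44241306 0.78681091] [ 0.42779737 -0.50958465 -0.74653392] 0.9960625
{'clock': 0.1, 'joint_pos': array([-1.23204113e+00,  2.41337990e-01,  3.90948371e-03,  1.33521136e+00,
        2.14719814e-05,  1.57078973e+00]), 'joint_vel': array([-0.00021662, -0.00237402,  0.0035213 , -0.00048574, -0.00074265,
       -0.00050408]), 'tau': array([ 1.62937185e-04, -3.73136795e+01,  2.53010130e+01,  1.08392152e-02,
       -2.64728203e-05, -7.60042525e-06]), 'eef_pos': array([ 0.16597431, -0.47104663,  0.21842111]), 'tool_rot': array([ 9.85688902e-01,  1.68572059e-01, -1.44796692e-04, -9.10391382e-04]), 'ft_force': array([-0.42494376,  0.7926437 ,  0.40033493]), 'ft_torque': array([-0.04719335, -0.00323439, -0.01652143]), 'grasp_force': 0.0, 'grip_width': 0.08565779471044971}
```

View pics/top0.png

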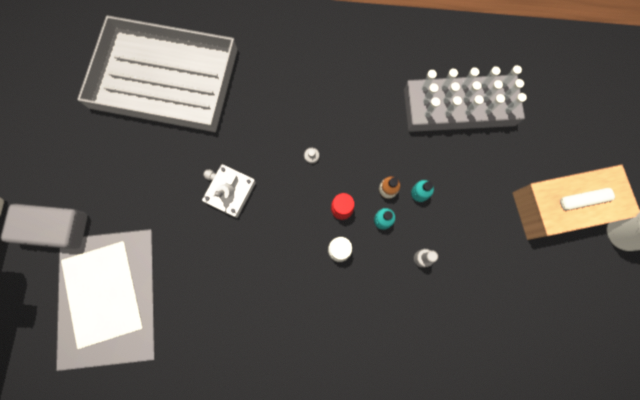

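View pics/side0.png

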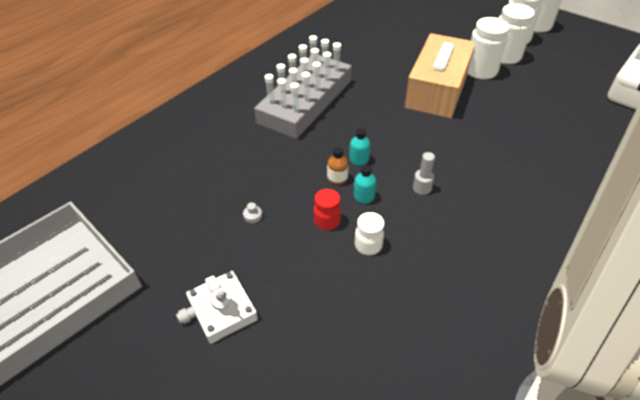

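The top view shows the coupler at (427,258), with the valve block at (229,191) and the nipple near (225,190). The white jar is at (340,250), the amber bottle at (390,187) and the plug at (312,155). The side view has the coupler at (425,172) and the block at (221,304).

```bash
python3 - <<'E'
from h import *
for n,cb,bl in(("top",(405,445,235,275),(190,265,155,225)),("side",(405,445,145,200),(170,265,265,345))):
    im=cv2.imread(f"pics/{n}0.png"); d=np.load(n+"0.npy"); P=pts(n,d)
    for nm,(a,b,c,e) in(("cpl",cb),("blk",bl)):
        Q=P[c:e,a:b].reshape(-1,3); 
        for lo,hi in((.02,.036),(.036,.044),(.05,.07),(.07,.088),(.09,.11)):
            q=Q[(Q[:,2]>lo)&(Q[:,2]<hi)]
            if len(q): print(n,nm,lo,len(q),np.median(q,0).round(4),q.min(0).round(3),q.max(0).round(3))
    print(n, "z bench", np.median(P[200:300,270:300,2]))
    a,b,c,e=bl; cv2.imwrite(f"pics/{n}_c.png",cv2.resize(im[c:e,a:b],None,fx=5 if n=="side" else 6,fy=5 if n=="side" else 6,interpolation=2))
a=cv2.imread("pics/top_c.png");b=cv2.imread("pics/side_c.png")
o=np.zeros((max(len(a),len(b)),a.shape[1]+b.shape[1],3),np.uint8);o[:len(a),:a.shape[1]]=a;o[:len(b),a.shape[1]:]=b
print(o.shape);s=min(800/o.shape[1],1);cv2.imwrite("pics/bc.png",cv2.resize(o,None,fx=s,fy=s)); print(s)
E
```

```text
top cpl 0.02 30 [ 0.4538 -0.2623  0.0272] [ 0.441 -0.275  0.02 ] [ 0.475 -0.259  0.035]
top cpl 0.036 112 [ 0.4546 -0.2708  0.04  ] [ 0.441 -0.297  0.036] [ 0.478 -0.259  0.044]
top cpl 0.05 25 [ 0.457  -0.2685  0.0595] [ 0.449 -0.277  0.051] [ 0.469 -0.267  0.069]
top cpl 0.07 23 [ 0.4557 -0.2693  0.0783] [ 0.448 -0.281  0.07 ] [ 0.47  -0.267  0.088]
top cpl 0.09 95 [ 0.4602 -0.2781  0.0947] [ 0.45  -0.29   0.091] [ 0.472 -0.267  0.099]
top blk 0.02 1252 [0.5802 0.1995 0.0279] [0.518 0.143 0.02 ] [0.641 0.268 0.036]
top blk 0.036 28 [0.5823 0.1872 0.0399] [0.526 0.178 0.036] [0.613 0.195 0.044]
top blk 0.05 228 [0.5773 0.1972 0.0567] [0.551 0.182 0.05 ] [0.618 0.222 0.07 ]
top blk 0.07 33 [0.5601 0.2043 0.083 ] [0.549 0.194 0.07 ] [0.577 0.219 0.088]
top blk 0.09 18 [0.5517 0.2113 0.0935] [0.547 0.205 0.09 ] [0.559 0.216 0.105]
top z bench -0.00010896999350162262
side cpl 0.02 100 [ 0.4521 -0.2611  0.0281] [ 0.439 -0.283  0.02 ] [ 0.475 -0.256  0.036]
side cpl 0.036 125 [ 0.454  -0.2693  0.0387] [ 0.44  -0.295  0.036] [ 0.479 -0.256  0.044]
side cpl 0.05 82 [ 0.4543 -0.2681  0.0606] [ 0.447 -0.28   0.05 ] [ 0.471 -0.263  0.07 ]
side cpl 0.07 74 [ 0.4543 -0.2683  0.0782] [ 0.448 -0.281  0.07 ] [ 0.47  -0.264  0.088]
side cpl 0.09 85 [ 0.4582 -0.2747  0.0939] [ 0.447 -0.287  0.09 ] [ 0.47  -0.265  0.098]
side blk 0.02 2332 [0.5696 0.2144 0.0274] [0.516 0.144 0.02 ] [0.639 0.27  0.036]
side blk 0.036 21 [0.5659 0.2158 0.0407] [0.556 0.199 0.036] [0.613 0.222 0.044]
side blk 0.05 374 [0.5721 0.2032 0.0569] [0.549 0.184 0.051] [0.616 0.225 0.07 ]
side blk 0.07 54 [0.5532 0.2151 0.0834] [0.547 0.202 0.07 ] [0.576 0.221 0.088]
side blk 0.09 22 [0.5474 0.2151 0.1003] [0.544 0.209 0.09 ] [0.557 0.217 0.105]
side z bench -0.0006604423721592286
(420, 925, 3)
0.8648648648648649
```

View pics/bc.png

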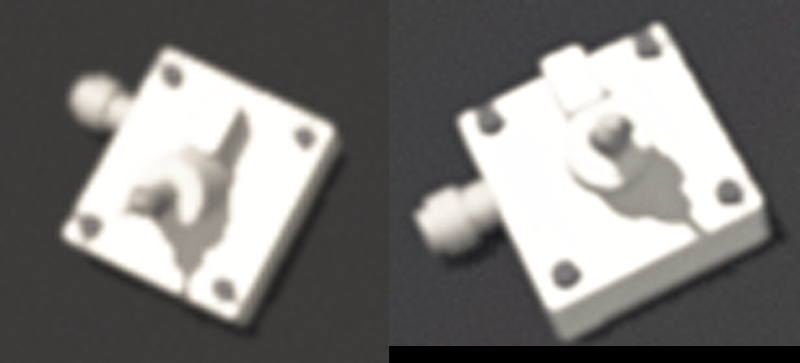

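The left crop (top view) shows block corners at about (165,47), (337,128), (240,325) and (62,235). The nipple leans down-left, towards -x/+y, with its nose at about (140,200). The right crop (side view) agrees. Next I'll get the yaw from the block corners, then the axis from depth points in the nipple's frame.

```bash
cat > nip.py <<'E'
from h import *
from scipy.optimize import least_squares
def block(n,im,box,view=None):
    a,b,c,e=box; g=cv2.cvtColor(im,cv2.COLOR_RGB2GRAY)
def est(n,d,box,yaw,o0):
    a,b,c,e=box; Q=pts(n,d)[c:e,a:b].reshape(-1,3); Q=Q[np.isfinite(Q).all(1)]
    M=(R.from_euler('z',yaw)*R.from_euler('y',-np.radians(25))).as_matrix()
    o=np.array(o0)
    for _ in range(6):
        L=(Q-o)@M
        r=np.hypot(L[:,0],L[:,1])
        s=L[(L[:,2]>.004)&(L[:,2]<.026)&(r<.012)&(abs(L[:,1])<.008)]
        k=least_squares(lambda p:np.hypot(s[:,0]-p[0],s[:,1]-p[1])-.007,[0,0],loss='soft_l1',f_scale=.001)
        o=o+M@[k.x[0],k.x[1],0]
    L=(Q-o)@M; r=np.hypot(L[:,0],L[:,1])
    f=L[(r>.009)&(r<.015)&(abs(L[:,2])<.006)]
    cz=np.median(f[:,2]); disc=L[(abs(L[:,2]-cz)<.0025)&(r<.024)]
    return o,len(s),k.cost,cz,disc[:,:2].min(0),disc[:,:2].max(0),M
E
python3 - <<'E'
from nip import *
ims={}
for n,box in(("top",(190,265,155,225)),("side",(170,265,265,345))):
    d=np.load(n+"0.npy"); a,b,c,e=box; Q=pts(n,d)
    im=cv2.imread(f"pics/{n}0.png"); g=cv2.cvtColor(im,6)
    # top face by height
    m=((abs(Q[:,:,2]-.028)<.004)).astype(np.uint8); m[:c]=0;m[e:]=0;m[:,:a]=0;m[:,b:]=0
    # drop the side fitting: opening
    m=cv2.morphologyEx(m,2,np.ones((15,15),np.uint8)) if 0 else m
    xy=Q[m>0][:,:2].astype(np.float32)
    c0=np.median(xy,0); xy=xy[np.hypot(*(xy-c0).T)<.072]
    rect=cv2.minAreaRect(xy); print(n,rect)
    # edges from histogram in rotated frame
    best=[]
    for yaw in np.arange(-.6,-.25,.01):
        l=xy@np.array([[np.cos(yaw),-np.sin(yaw)],[np.sin(yaw),np.cos(yaw)]])
        q=np.percentile(l,[2,98],axis=0); best.append((np.prod(q[1]-q[0]),yaw,q))
    bb=min(best,key=lambda t:t[0]); print(bb)
    for yaw in(-.5,-.45,-.4):
        o,k,cost,cz,lo,hi,M=est(n,d,box,yaw,(.57,.203,.062)); print(yaw,o.round(4),k,cost,cz.round(4),lo.round(3),hi.round(3))
E
```

```text
top ((0.5829641222953796, 0.21113666892051697), (0.1107037216424942, 0.09987442940473557), 69.82172393798828)
(np.float64(0.008624294533533708), np.float64(-0.34999999999999976), array([[0.42687486, 0.34413727],
       [0.5233151 , 0.43356357]]))
-0.5 [0.5661 0.2058 0.0598] 23 8.14822804267228e-06 0.002 [-0.016 -0.015] [0.017 0.017]
-0.45 [0.5662 0.2061 0.0598] 23 7.302993595083599e-06 0.0021 [-0.016 -0.016] [0.017 0.017]
-0.4 [0.5665 0.2067 0.0598] 21 4.364794713622454e-06 0.0019 [-0.016 -0.017] [0.017 0.016]
side ((0.5821002721786499, 0.21608270704746246), (0.1170220822095871, 0.10183104127645493), 70.25963592529297)
(np.float64(0.009507352948304456), np.float64(-0.2899999999999997), array([[0.44587346, 0.31737031],
       [0.54199314, 0.41628193]]))
-0.5 [0.5653 0.2074 0.0591] 33 2.5916203888586533e-05 0.0027 [-0.017 -0.016] [0.016 0.017]
-0.45 [0.5654 0.2071 0.0592] 29 2.1345770121114872e-05 0.0027 [-0.017 -0.016] [0.016 0.017]
-0.4 [0.5656 0.2073 0.0593] 31 2.87041009764838e-05 0.0026 [-0.017 -0.016] [0.016 0.017]
```

```bash
python3 - <<'E'
from nip import *
T=[(165,45),(339,126),(242,327),(60,235)]
S=[(663-389,22),(770-389,205),(558-389,310),(457-389,117)]
for n,C,(a,c),s in(("top",T,(190,155),6*.8649),("side",S,(170,265),5*.8649)):
    W=[ray(n,a+x/s-.4,c+y/s-.4,.028)[:2] for x,y in C]; W=np.array(W); print(n,W.round(4).tolist(),W.mean(0))
    for i in range(4):
        v=W[(i+1)%4]-W[i]; print(np.hypot(*v).round(4),np.arctan2(v[1],v[0]).round(3),(np.arctan2(v[1],v[0])%(np.pi/2)-np.pi/2).round(3))
# coupler: circle fits
for n,(a,b,c,e) in(("top",(405,445,235,275)),("side",(405,445,145,200))):
    Q=pts(n,np.load(n+"0.npy"))[c:e,a:b].reshape(-1,3)
    for lo,hi,r in((.008,.036,.02),(.046,.09,.012)):
        q=Q[(Q[:,2]>lo)&(Q[:,2]<hi)]
        k=least_squares(lambda p:np.hypot(q[:,0]-p[0],q[:,1]-p[1])-r,[.46,-.277],loss='soft_l1',f_scale=.001); print(n,k.x.round(4),len(q))
o=bot.get_obs();print(R.from_quat(o["tool_rot"]).as_matrix().round(3).tolist())
E
```

```text
top [[0.6445, 0.2274], [0.6128, 0.1404], [0.514, 0.1729], [0.549, 0.2628]] [0.58005445 0.20088194]
0.0926 -1.919 -0.349
0.1041 2.824 -0.317
0.0965 1.2 -0.371
0.1019 -0.355 -0.355
side [[0.6077, 0.1422], [0.5117, 0.177], [0.5437, 0.2608], [0.64, 0.2281]] [0.57577928 0.2020116 ]
0.1021 2.794 -0.348
0.0897 1.207 -0.364
0.1017 -0.327 -0.327
0.0918 -1.93 -0.36
top [ 0.4603 -0.2793] 47
top [ 0.4603 -0.2789] 55
side [ 0.4595 -0.2783] 171
side [ 0.4593 -0.2782] 184
[[0.943, 0.332, -0.001], [0.332, -0.943, 0.002], [0.0, -0.002, -1.0]]
```

>>> apply_moves(
  steps=[
    [[0.17, -0.042, 0], [0, 0, 0], 1],
    [[0.17, -0.042, 0], [0, 0, 0], 1],
    [[0.17, -0.042, 0], [0, 0, 0], 1],
    [[0.17, -0.042, 0], [0, 0, 0], 1],
    [[0.17, -0.042, 0], [0, 0, 0], 1],
    [[0.17, -0.042, 0], [0, 0, 0], 1],
    [[0.17, -0.042, 0], [0, 0, 0], 1],
    [[0.17, -0.042, 0], [0, 0, 0], 1],
  ],
)

```text
clock: 0.77
eef_pos: [0.4013, -0.3164, 0.2188]
tool_rot: [0.986, 0.169, -0.0, -0.0]
ft_force: [0.5, -1.1, 1.0]
grip_width: 0.0853
grasp_force: 0.0
```

>>> apply_moves(
  steps=[
    [[0.17, -0.042, 0], [0, 0, 0], 1],
    [[0.17, -0.042, 0], [0, 0, -0.038], 1],
    [[0, 0, 0], [0, 0, -0.038], 1],
    [[0, 0, 0], [0, 0, -0.038], 1],
    [[0, 0, 0], [0, 0, -0.038], 1],
    [[0, 0, 0], [0, 0, -0.038], 1],
    [[0, 0, 0], [0, 0, -0.038], 1],
    [[0, 0, 0], [0, 0, -0.038], 1],
  ],
)

```text
clock: 1.43
eef_pos: [0.4587, -0.2791, 0.2186]
tool_rot: [0.831, 0.557, -0.0, -0.001]
ft_force: [0.1, -0.5, -0.9]
grip_width: 0.0853
grasp_force: 0.0
```

```bash
cat > st.py <<'E'
from h import *
def rel(p):
    o=bot.get_obs();M=R.from_quat(o["tool_rot"]).as_matrix()
    print("t",round(o["clock"],2),"tcp",o["eef_pos"].round(4),"tool z",M[:,2].round(3),"yaw_y",np.arctan2(M[1,1],M[0,1]).round(3),"q",o["joint_pos"].round(2),"grip",o["grip_width"].round(4),o["grasp_force"],"F",o["ft_force"].round(1))
    print("rel/0.2 in tool:",(M.T@(np.array(p)-o["eef_pos"])/.2).round(4)); return o,M
E
python3 -c "
from st import *
rel([.4600,-.2785,.062])"
```

```text
Traceback (most recent call last):
  File "st.py", line 4, in rel
    print("t",round(o["clock"],2),"tcp",o["eef_pos"].round(4),"tool z",M[:,2].round(3),"yaw_y",np.arctan2(M[1,1],M[0,1]).round(3),"q",o["joint_pos"].round(2),"grip",o["grip_width"].round(4),o["grasp_force"],"F",o["ft_force"].round(1))
                                                                                                                                                                     ^^^^^^^^^^^^^^^^^^^^^
AttributeError: 'float' object has no attribute 'round'
```

>>> apply_moves(
  steps=[
    [[0.005, 0, 0.11], [0, 0, 0], 1],
    [[0, 0, 0.12], [0, 0, 0], 1],
    [[0, 0, 0.12], [0, 0, 0], 1],
    [[0, 0, 0.12], [0, 0, 0], 1],
    [[0, 0, 0.12], [0, 0, 0], 1],
    [[0, 0, 0.1], [0, 0, 0], 1],
    [[0, 0, 0.07], [0, 0, 0], 1],
    [[0, 0, 0.02], [0, 0, 0], 1],
  ],
)

```text
clock: 2.1
eef_pos: [0.457, -0.277, 0.0599]
tool_rot: [0.832, 0.554, -0.001, -0.003]
ft_force: [0.0, 0.5, -0.0]
grip_width: 0.0855
grasp_force: 0.0
```

>>> apply_moves(
  steps=[
    [[0, 0, 0], [0, 0, 0], 0],
    [[0, 0, 0], [0, 0, 0], 0],
    [[0, 0, 0], [0, 0, 0], 0],
    [[0, 0, 0], [0, 0, 0], 0],
    [[0, 0, 0], [0, 0, 0], 0],
    [[0, 0, 0], [0, 0, 0], 0],
    [[0, 0, 0], [0, 0, 0], 0],
    [[0, 0, 0], [0, 0, 0], 0],
  ],
)

```text
clock: 2.77
eef_pos: [0.4603, -0.279, 0.0645]
tool_rot: [0.832, 0.554, 0.001, 0.001]
ft_force: [0.2, 0.5, 5.9]
grip_width: 0.0216
grasp_force: 59.0
```

```bash
sed -i 's/o\["grip_width"\].round(4)/round(o["grip_width"],4)/' st.py; python3 -c "
from st import *
rel([.4600,-.2785,.2])"
```

```text
t 2.77 tcp [ 0.4603 -0.279   0.0645] tool z [ 0.002 -0.001 -1.   ] yaw_y -0.396 q [-0.54  0.43 -0.15  0.99  0.    1.42] grip 0.0216 58.95005464553833 F [0.2 0.5 5.9]
rel/0.2 in tool: [ 1.500e-03 -6.000e-04 -6.774e-01]
```

>>> apply_moves(
  steps=[
    [[0, 0, -0.05], [0, 0, 0], 0],
    [[0, 0, -0.1], [0, 0, 0], 0],
    [[0, 0, -0.13], [0, 0, 0], 0],
    [[0, 0, -0.15], [0, 0, 0], 0],
    [[0, 0, -0.15], [0, 0, 0], 0],
    [[0, 0, -0.15], [0, 0, 0], 0],
    [[0, 0, -0.1], [0, 0, 0], 0],
    [[0, 0, -0.05], [0, 0, 0], 0],
  ],
)

```text
clock: 3.43
eef_pos: [0.4601, -0.2789, 0.2426]
tool_rot: [0.832, 0.554, 0.001, 0.002]
ft_force: [0.1, 0.9, -2.4]
grip_width: 0.0218
grasp_force: 59.1
```

```bash
cat >> st.py <<'E'
NY=-.345; NO=np.array([.565,.207,.062]); NM=(R.from_euler('z',NY)*R.from_euler('y',-np.radians(25))).as_matrix()
def tgt(h,L=.0645,off=(0,0)):
    # TCP for the mouth h above the collar
    p=NO+NM@[off[0],off[1],h+L]
    o,M=rel(p); z=-NM[:,2]
    y=NM[:,0]; Mt=np.stack([np.cross(y,z),y,z],1)
    print("turn/pi in tool:",(R.from_matrix(M.T@Mt).as_rotvec()/np.pi).round(4),"target",p.round(4), "now in nipple frame, mouth:",(NM.T@(o["eef_pos"]+M[:,2]*L-NO)).round(4),"tilt",np.degrees(np.arccos(np.clip(-M[:,2]@NM[:,2],-1,1))).round(2))
E
python3 -c "
from st import *
tgt(.08)
for n,b in (('side',0),('top',0)):
    im,d=camera(n); cv2.imwrite(f'pics/{n}1.png',im[:,:,::-1]); np.save(n+'1.npy',d)
    u,v=proj(n,bot.get_obs()['eef_pos']); print(n,u,v)
"
```

```text
t 3.43 tcp [ 0.4601 -0.2789  0.2426] tool z [ 0.004 -0.002 -1.   ] yaw_y -0.396 q [-0.54  0.31  0.15  1.41  0.    1.42] grip 0.0218 59.1267067193985 F [ 0.1  0.9 -2.4]
rel/0.2 in tool: [ 2.4281 -0.7597  0.2435]
turn/pi in tool: [-0.1375  0.0038 -0.016 ] target [0.5075 0.2277 0.193 ] now in nipple frame, mouth: [ 0.1087 -0.4928  0.0774] tilt 24.76
side 440.37251556388117 93.7760148963182
top 454.3771581282916 251.4778152708958
```

>>> apply_moves(
  steps=[
    [[0.1, -0.03, 0], [0, 0, 0], 0],
    [[0.17, -0.053, 0], [0, 0, 0], 0],
    [[0.17, -0.053, 0], [0, 0, 0], 0],
    [[0.17, -0.053, 0], [0, 0, 0], 0],
    [[0.17, -0.053, 0], [0, 0, 0], 0],
    [[0.17, -0.053, 0], [0, 0, 0], 0],
    [[0.17, -0.053, 0], [0, 0, 0], 0],
    [[0.17, -0.053, 0], [0, 0, 0], 0],
  ],
)

```text
clock: 4.2
eef_pos: [0.4832, -0.0078, 0.2367]
tool_rot: [0.833, 0.554, -0.002, -0.001]
ft_force: [1.0, 1.0, -2.2]
grip_width: 0.0218
grasp_force: 59.2
```

>>> apply_moves(
  steps=[
    [[0.17, -0.053, 0], [0, 0, 0], 0],
    [[0.17, -0.053, 0], [0, 0, 0], 0],
    [[0.17, -0.053, 0], [0, 0, 0], 0],
    [[0.17, -0.053, 0], [0, 0, 0], 0],
    [[0.17, -0.053, 0], [0, 0, 0], 0],
    [[0.17, -0.053, 0], [0, 0, 0], 0],
    [[0.1, -0.03, 0], [0, 0, -0.008], 0],
    [[0, 0, 0], [0, 0, -0.008], 0],
  ],
)

```text
clock: 4.87
eef_pos: [0.5059, 0.2282, 0.2358]
tool_rot: [0.816, 0.578, -0.002, -0.001]
ft_force: [0.9, -0.2, -2.2]
grip_width: 0.0217
grasp_force: 59.2
```

>>> apply_moves(
  steps=[
    [[0, 0, 0], [-0.023, 0, 0], 0],
    [[0, 0, 0], [-0.023, 0, 0], 0],
    [[0, 0, 0], [-0.023, 0, 0], 0],
    [[0, 0, 0], [-0.023, 0, 0], 0],
    [[0, 0, 0], [-0.023, 0, 0], 0],
    [[0, 0, 0], [-0.023, 0, 0], 0],
    [[0, 0, 0], [0, 0, 0], 0],
    [[0, 0, 0], [0, 0, 0], 0],
  ],
)

```text
clock: 5.53
eef_pos: [0.5049, 0.2237, 0.2366]
tool_rot: [0.799, 0.563, 0.121, 0.175]
ft_force: [-0.1, -0.1, -2.2]
grip_width: 0.0215
grasp_force: 59.6
```

```bash
python3 -c "
from st import *
tgt(.07)"
```

```text
t 5.53 tcp [0.5049 0.2237 0.2366] tool z [ 0.39  -0.144 -0.909] yaw_y -0.342 q [ 0.61  0.13 -0.17  1.02 -0.35  2.48] grip 0.0215 59.637277722358704 F [-0.1 -0.1 -2.2]
rel/0.2 in tool: [ 0.0243 -0.085   0.2505]
turn/pi in tool: [-0.0024  0.0011  0.0008] target [0.5115 0.2262 0.1839] now in nipple frame, mouth: [ 0.0169 -0.0049  0.12  ] tilt 0.47
```

>>> apply_moves(
  steps=[
    [[0.01, -0.03, 0.06], [0, 0, 0], 0],
    [[0.01, -0.03, 0.06], [-0.0024, 0.001, 0], 0],
    [[0.004, -0.025, 0.06], [0, 0, 0], 0],
    [[0, 0, 0.05], [0, 0, 0], 0],
    [[0, 0, 0.02], [0, 0, 0], 0],
    [[0, 0, 0], [0, 0, 0], 0],
    [[0, 0, 0], [0, 0, 0], 0],
    [[0, 0, 0], [0, 0, 0], 0],
  ],
)

```text
clock: 6.2
eef_pos: [0.515, 0.2267, 0.1874]
tool_rot: [0.798, 0.561, 0.127, 0.178]
ft_force: [0.8, 0.2, -1.6]
grip_width: 0.0215
grasp_force: 59.6
```

```bash
python3 -c "
from st import *
tgt(.07)
o=[]
for n,s in (('side',(130,290,170,350)),('top',(140,300,110,270))):
    im,d=camera(n); cv2.imwrite(f'pics/{n}2.png',im[:,:,::-1]); np.save(n+'2.npy',d)
    for h in (0,.032,.07,.11): print(n,h,np.round(proj(n,NO+NM@[0,0,h]),1))
    a,b,c,e=s; k=cv2.resize(im[c:e,a:b,::-1],(400,450 if n=='side' else 400),interpolation=2)
    q=np.zeros((450,400,3),np.uint8);q[:len(k)]=k;o.append(q)
cv2.imwrite('pics/c2.png',np.hstack(o))
"
```

```text
t 6.2 tcp [0.515  0.2267 0.1874] tool z [ 0.403 -0.141 -0.904] yaw_y -0.347 q [ 0.61  0.18 -0.25  0.87 -0.35  2.48] grip 0.0215 59.630486369132996 F [ 0.8  0.2 -1.6]
rel/0.2 in tool: [-0.0083 -0.0213  0.0091]
turn/pi in tool: [ 0.0016 -0.001  -0.0006] target [0.5115 0.2262 0.1839] now in nipple frame, mouth: [0.0046 0.0019 0.0718] tilt 0.34
side 0 [220.3 296.5]
side 0.032 [220.9 293.2]
side 0.07 [221.6 288.9]
side 0.11 [222.4 284. ]
top 0 [221.8 192.5]
top 0.032 [216. 195.]
top 0.07 [208.5 198.3]
top 0.11 [200. 202.]
```

View pics/c2.png

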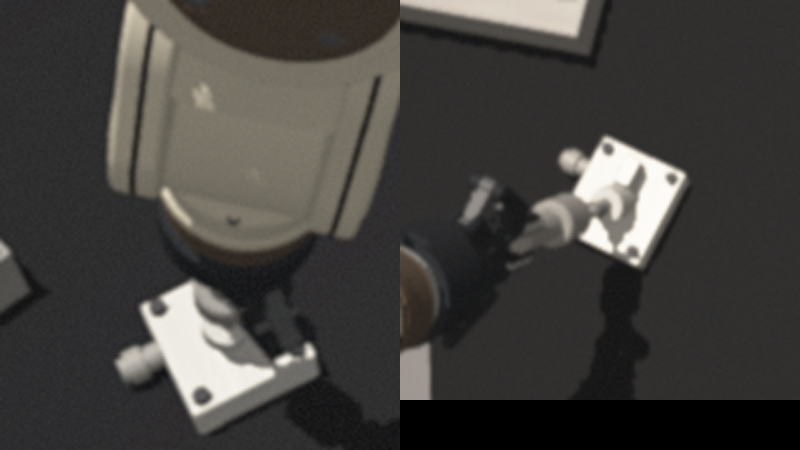

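The crops show the coupler held on line just short of the nipple: body at about (560,218) in the right (top) crop, nipple at (605,207). The side view is partly covered by the wrist. I'll measure the body's axis in the nipple frame from depth.

```bash
cat > fit.py <<'E'
from st import *
from scipy.optimize import least_squares
def fits(k,L=.0645):
    o=bot.get_obs(); M=R.from_quat(o["tool_rot"]).as_matrix()
    pr=(NM.T@(o["eef_pos"]+M[:,2]*L-NO)); print("mouth by arm",pr.round(4))
    for n in("top","side"):
        Q=(pts(n,np.load(f"{n}{k}.npy"))-NO).reshape(-1,3)@NM
        h=pr[2]
        for nm,lo,hi,r,w,c0 in(("nip",.004,.025,.007,.012,(0,0)),("body",h+.004,h+.036,.02,.026,pr[:2]),("body low",h+.004,h+.02,.02,.026,pr[:2]),("body hi",h+.02,h+.036,.02,.026,pr[:2])):
            c=np.array(c0)
            for _ in range(5):
                q=Q[(Q[:,2]>lo)&(Q[:,2]<hi)&(np.hypot(Q[:,0]-c[0],Q[:,1]-c[1])<w)&((abs(Q[:,1]-c[1])<.008)|(r>.01))]
                if len(q)<6: break
                c=least_squares(lambda p:np.hypot(q[:,0]-p[0],q[:,1]-p[1])-r,c,loss='soft_l1',f_scale=.0007).x
            print(n,nm,len(q),(c*1000).round(2), "zrange",(q[:,2].min()*1000).round(1) if len(q) else "")
E
python3 -c "
from fit import *
fits(2)"
```

```text
mouth by arm [0.0045 0.002  0.0722]
top nip 25 [0.27 0.36] zrange 4.1
top body 130 [4.43 2.24] zrange 76.9
top body low 61 [4.48 2.25] zrange 76.9
top body hi 69 [4.38 2.22] zrange 92.2
side nip 5 [0 0] zrange 4.3
side body 67 [3.5 1.9] zrange 76.5
side body low 34 [3.53 1.88] zrange 76.5
side body hi 33 [3.48 1.92] zrange 93.0
```

>>> apply_moves(
  steps=[
    [[-0.005, -0.011, 0], [0.0016, -0.001, 0], 0],
    [[-0.004, -0.01, 0.02], [0, 0, 0], 0],
    [[0, 0, 0.03], [0, 0, 0], 0],
    [[0, 0, 0.03], [0, 0, 0], 0],
    [[0, 0, 0.03], [0, 0, 0], 0],
    [[0, 0, 0.02], [0, 0, 0], 0],
    [[0, 0, 0], [0, 0, 0], 0],
    [[0, 0, 0], [0, 0, 0], 0],
  ],
)

```text
clock: 6.97
eef_pos: [0.5203, 0.2222, 0.1608]
tool_rot: [0.799, 0.561, 0.124, 0.177]
ft_force: [-0.9, -0.3, -2.6]
grip_width: 0.0216
grasp_force: 59.6
```

```bash
python3 -c "
from fit import *
tgt(.03)
for n in ('side','top'):
    im,d=camera(n); np.save(n+'3.npy',d)
fits(3)"
```

```text
t 6.97 tcp [0.5203 0.2222 0.1608] tool z [ 0.396 -0.144 -0.907] yaw_y -0.346 q [ 0.6   0.21 -0.29  0.81 -0.35  2.47] grip 0.0216 59.63147521018982 F [-0.9 -0.3 -2.6]
rel/0.2 in tool: [0.004  0.0053 0.0749]
turn/pi in tool: [-0.0003  0.0005 -0.0003] target [0.5274 0.2205 0.1476] now in nipple frame, mouth: [-0.0011 -0.0009  0.045 ] tilt 0.1
mouth by arm [-0.0006 -0.0004  0.0456]
top nip 15 [0.06 0.52] zrange 4.0
top body 127 [-0.85 -0.14] zrange 49.7
top body low 61 [-0.91 -0.29] zrange 49.7
top body hi 66 [-0.79 -0.01] zrange 65.7
side nip 0 [0 0] zrange 
side body 60 [-2.15 -0.82] zrange 49.9
side body low 30 [-2.15 -0.8 ] zrange 49.9
side body hi 30 [-2.15 -0.84] zrange 65.6
```

>>> apply_moves(
  steps=[
    [[0.0035, 0.005, 0.02], [0, 0, 0], 0],
    [[0, 0, 0.02], [0, 0, 0], 0],
    [[0, 0, 0.02], [0, 0, 0], 0],
    [[0, 0, 0.02], [0, 0, 0], 0],
    [[0, 0, 0.02], [0, 0, 0], 0],
    [[0, 0, 0.02], [0, 0, 0], 0],
    [[0, 0, 0], [0, 0, 0], 0],
    [[0, 0, 0], [0, 0, 0], 0],
  ],
)

```text
clock: 7.73
eef_pos: [0.531, 0.2192, 0.1396]
tool_rot: [0.799, 0.561, 0.124, 0.177]
ft_force: [0.9, -0.1, -1.8]
grip_width: 0.0215
grasp_force: 59.6
```

```bash
cat > s.py <<'E'
from fit import *
tgt(0); o=bot.get_obs(); M=R.from_quat(o["tool_rot"]).as_matrix(); print("F tool",(M.T@o["ft_force"]).round(2),"T",(M.T@o["ft_torque"]).round(2))
E
python3 s.py
```

```text
t 7.73 tcp [0.531  0.2192 0.1396] tool z [ 0.397 -0.144 -0.907] yaw_y -0.346 q [ 0.58  0.24 -0.3   0.75 -0.34  2.45] grip 0.0215 59.639559388160706 F [ 0.9 -0.1 -1.8]
rel/0.2 in tool: [ 0.0002 -0.      0.1056]
turn/pi in tool: [-0.0002  0.0004 -0.0003] target [0.5393 0.2162 0.1205] now in nipple frame, mouth: [-0.     -0.0001  0.0211] tilt 0.08
F tool [0.19 0.08 2.02] T [ 0.65  0.   -0.01]
```

>>> apply_moves(
  steps=[
    [[0, 0, 0.02], [0, 0, 0], 0],
    [[0, 0, 0.02], [0, 0, 0], 0],
    [[0, 0, 0.02], [0, 0, 0], 0],
    [[0, 0, 0.02], [0, 0, 0], 0],
    [[0, 0, 0.02], [0, 0, 0], 0],
    [[0, 0, 0], [0, 0, 0], 0],
    [[0, 0, 0], [0, 0, 0], 0],
    [[0, 0, 0], [0, 0, 0], 0],
  ],
)

```text
clock: 8.4
eef_pos: [0.5394, 0.2169, 0.1225]
tool_rot: [0.799, 0.561, 0.125, 0.177]
ft_force: [-3.8, 0.9, 4.6]
grip_width: 0.0218
grasp_force: 60.4
```

```bash
python3 s.py
```

```text
t 8.4 tcp [0.5394 0.2169 0.1225] tool z [ 0.398 -0.143 -0.906] yaw_y -0.346 q [ 0.56  0.27 -0.32  0.7  -0.34  2.43] grip 0.0218 60.36596596240997 F [-3.8  0.9  4.6]
rel/0.2 in tool: [-0.0033 -0.0033  0.0098]
turn/pi in tool: [ 0.0001 -0.0001 -0.0004] target [0.5393 0.2162 0.1205] now in nipple frame, mouth: [0.0007 0.0007 0.002 ] tilt 0.03
F tool [-0.45 -1.56 -5.84] T [ 0.78 -0.04 -0.03]
```

>>> apply_moves(
  steps=[
    [[0, 0, 0.015], [0, 0, 0], 0],
    [[0, 0, 0.01], [0, 0, 0], 0],
    [[0, 0, 0.01], [0, 0, 0], 0],
    [[0, 0, 0], [0, 0, 0], 0],
    [[0, 0, 0], [0, 0, 0], 0],
    [[0, 0, 0], [0, 0, 0], 0],
    [[0, 0, 0], [0, 0, 0], 0],
    [[0, 0, 0], [0, 0, 0], 0],
  ],
)

```text
clock: 9.07
eef_pos: [0.5415, 0.2178, 0.1208]
tool_rot: [0.798, 0.562, 0.127, 0.176]
ft_force: [-24.1, 2.9, 34.0]
grip_width: 0.0219
grasp_force: 64.4
```

```bash
python3 s.py
```

```text
t 9.07 tcp [0.5415 0.2178 0.1208] tool z [ 0.401 -0.139 -0.905] yaw_y -0.345 q [ 0.56  0.27 -0.32  0.69 -0.34  2.43] grip 0.0219 64.41014885902405 F [-24.1   2.9  34. ]
rel/0.2 in tool: [-0.0112 -0.0075 -0.0017]
turn/pi in tool: [ 0.0007 -0.0017 -0.    ] target [0.5393 0.2162 0.1205] now in nipple frame, mouth: [ 0.0016  0.0026 -0.0003] tilt 0.33
F tool [ -5.23  -7.02 -40.87] T [ 2.39 -1.39 -0.05]
```

>>> apply_moves(
  steps=[
    [[-0.004, -0.002, -0.004], [0, 0, 0], 0],
    [[-0.003, -0.002, -0.004], [0, 0, 0], 0],
    [[0, 0, 0], [0, 0, 0], 0],
    [[0, 0, 0], [0, 0, 0], 0],
    [[0, 0, 0], [0, 0, 0], 0],
    [[0, 0, 0], [0, 0, 0], 0],
    [[0, 0, 0], [0, 0, 0], 0],
    [[0, 0, 0], [0, 0, 0], 0],
  ],
)

```text
clock: 9.73
eef_pos: [0.5407, 0.217, 0.1206]
tool_rot: [0.798, 0.562, 0.127, 0.176]
ft_force: [-14.7, 3.5, 22.1]
grip_width: 0.0214
grasp_force: 62.3
```

```bash
python3 s.py; python3 -c "
from fit import *
for n in ('side','top'):
    im,d=camera(n); np.save(n+'4.npy',d); cv2.imwrite(f'pics/{n}4.png',im[:,:,::-1])
    if n=='top': cv2.imwrite('pics/c4.png',cv2.resize(im[130:270,140:300,::-1],None,fx=4,fy=4,interpolation=2))
fits(4)
Q=(pts('top',np.load('top4.npy'))-NO).reshape(-1,3)@NM
q=Q[(np.hypot(Q[:,0],Q[:,1])<.019)&(np.hypot(Q[:,0],Q[:,1])>.014)&(Q[:,2]>.03)&(Q[:,2]<.05)]; print('shoulder z',np.percentile(q[:,2],[10,50,90]))"
```

```text
t 9.73 tcp [0.5407 0.217  0.1206] tool z [ 0.402 -0.139 -0.905] yaw_y -0.346 q [ 0.56  0.27 -0.32  0.69 -0.34  2.43] grip 0.0214 62.34278440475464 F [-14.7   3.5  22.1]
rel/0.2 in tool: [-0.0057 -0.0048 -0.0013]
turn/pi in tool: [ 0.0008 -0.0017 -0.0003] target [0.5393 0.2162 0.1205] now in nipple frame, mouth: [ 0.0011  0.0015 -0.0003] tilt 0.33
F tool [ -1.57  -4.16 -26.39] T [ 1.56 -0.52  0.03]
mouth by arm [ 0.0011  0.0015 -0.0003]
top nip 0 [0 0] zrange 
top body 104 [0.7  0.98] zrange 4.0
top body low 48 [0.72 0.9 ] zrange 4.0
top body hi 56 [0.69 1.05] zrange 19.7
side nip 0 [0 0] zrange 
side body 49 [-0.49  0.65] zrange 5.3
side body low 22 [-0.47  0.56] zrange 5.3
side body hi 27 [-0.51  0.71] zrange 20.2
shoulder z [0.03685157 0.0390489  0.04107301]
```

View pics/c4.png

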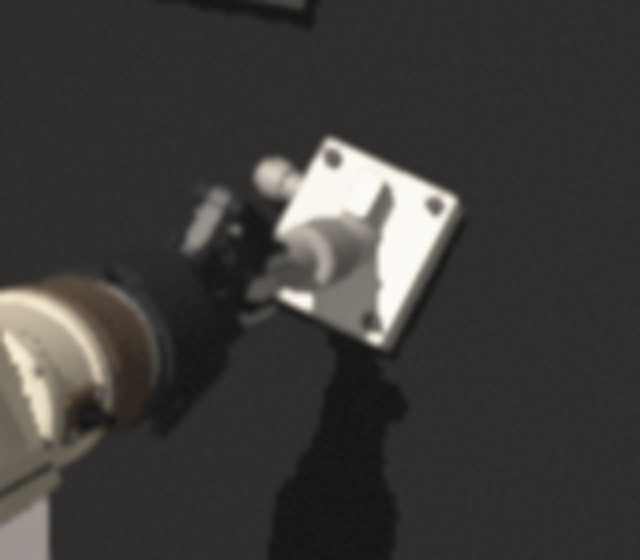

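The coupler body sits squarely on the collar at about (345,240). Its shoulder is about 39–40 mm above the collar, and the push is a steady 26 N. I'm handing it in.

```bash
python3 -c "
from h import *
print(bot.job_done())"
```

```text
the job is handed in; nothing more can be done
None
```

I handed the job in with the coupler snapped on and held home against the collar at about 26 N, still gripped; the arm never went near the jar, bottle or plug. The hand-in returned no verdict, and I judged the valve pin from the seating, as it can't be read directly.

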